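Dispense one bearing roller and hang up the order basket

TASK

Press the leaning plunger of the roller dispenser all the way down onto its stop, keep it there until one roller has rolled into the small basket, and let it spring fully back up; no second roller may come out. Then swing the basket's folded handle upright and hang the basket by it on both prongs of the double hook, with the roller in it. Do not tip the basket or disturb the two boxes and the canister standing around.

Things in the scene. Friction and masses are not known exactly. Their poses are not given: they have to be found in the camera images.
- dispenser: Fixed grey sheet-metal roller dispenser, foot plate 170 x 120 mm (x -45 to +125 mm), about 320 mm tall. Origin: on the table under it; z up, x to its back. Its plunger leans 28 deg from vertical, top towards -x. A 56 mm wide panel, parallel to the plunger's axis and 65 mm behind it, rises 81 mm past the knob and is in the way of a gripper pointing straight down.
- chute_lip (a point): End of the dispenser's chute floor, 75 mm above the table, at x = -70 mm of the dispenser. The chute is 52 mm wide and falls 28 deg towards the dispenser's -x. It overhangs the basket's +x rim by about 15 mm, some 21 mm above the rim.
- plunger_top (a point): Centre of the flat top face of the plunger's black round knob (42 mm across, 13 mm thick); moves with it. Its z axis points out of the face along the plunger's axis. Press along that axis, i.e. along (0.469, 0, -0.883) of the dispenser's frame, with the tool leaning as the plunger does.
- plunger (a joint): Plunger travel in m: 0 up, 0.024 on its stop. Spring 4 N at the top, 10 N at the stop; returns by itself. It carries the front roller down in a pocket; only in the last 2 mm can the roller leave, and it then needs about 0.5 s to reach the basket. Once up, the next roller enters the pocket: a second stroke would give a second roller.
- roller1: Front roller, in the plunger's pocket at the start: plain steel cylinder 20 mm in diameter, 40 mm long (along its own y). Origin at its centre. 95 g.
- roller2: Second steel roller, same as the first, waiting behind it in the dispenser. Origin at its centre.
- roller3: Third steel roller, waiting behind the second. Origin at its centre.
- basket: Loose open grey plastic basket, outside 90 (x) x 106 (y) x 50 mm tall, 3 mm walls, V-shaped floor, about 0.3 kg. Origin: centre of its underside, z up. It stands under the chute's end, +x side towards the dispenser: pull it 40 mm or more towards its -x before raising it over 10 mm. The handle pivots in the middle of its y sides, 43 mm above the underside.
- bail (a joint): Angle of the basket's swing handle, rad: 0 upright, about 1.2 folded down to the basket's -x side (away from the dispenser). Axis: the basket's y line through the pivots. Slightly stiff (0.022 N m): it stays where it is left. Folded, its bar stands off the basket and 15 to 30 mm above the rim, free underneath: lift it from below and outside with a leaning fingertip (a vertical finger pushing sideways only jams or slides past).
- bail_grip (a point): Middle of the handle's cross-bar, 75 mm from the pivot line. The handle is a U of 6 mm steel wire 116 mm wide; the bar runs along the basket's y, with a black sleeve 14 mm in diameter and 46 mm long in its middle and about 30 mm of bare wire either side. Axes as the basket's when upright; z points from the pivots to the bar.
- hook: Fixed double hook stand: foot plate 170 x 150 mm (x -100 to +70 mm), grey post behind, two 8 mm steel prongs at y = +40 and -40 mm that point to its -x, slope down to a seat and turn up. Origin: on the table, z up. Prong tips: x = -66 mm, tops 196 mm above the table; the cross-piece they grow from: front at x = +24 mm, top at 201 mm.
- hook_seat (a point): Where the middle of the handle's cross-bar lies when hung, in the hook's frame (-49, 0, 178) mm. Axes as the hook's: y along the hung bar. Bring the bar over the tips (18 mm higher) towards +x, then lower it: the bare wire lies in the prongs, with room for fingers on the sleeve between them.
- carton: Bystander: brown carton 75 x 55 x 60 mm. Origin: centre of its underside.
- canister: Bystander: white metal filter canister 70 mm in diameter, 100 mm tall. Origin: centre of its underside.
- smallbox: Bystander: pale box 60 x 60 x 45 mm. Origin: centre of its underside.
Not all that is in view belongs to the job. There is more than one size of the basket; the job needs the smaller.

How it is judged:
On the way, in this order (a step that is already met when the one before it is completed fails the run):
1. the plunger is pressed onto its stop (at least 22.3 of 24 mm) (value of joint plunger above 0.0223 m), for 0.1 s.
2. the plunger is back up and the front roller lies in the standing basket (value of joint plunger below 0.003 m and x of roller1 in the frame of basket between -0.045 and 0.045 m and y of roller1 in the frame of basket between -0.053 and 0.053 m and z of roller1 in the frame of basket between 0 and 0.045 m and height (world z) of basket below 0.01 m), for 0.2 s.
3. the basket's handle is swung upright (within 0.35 rad) (value of joint bail between -0.35 and 0.35 rad), for 0.1 s.
At the end, for the whole second after the job is handed in: The basket hangs at rest by its handle on the double hook, clear of the table and within 0.35 rad of level, bar within 20 mm along, 18 mm across, 12 mm in height and 0.2 rad in yaw of the seat; the first roller is in it and the plunger is fully up (x of bail_grip in the frame of hook_seat between -0.02 and 0.02 m and y of bail_grip in the frame of hook_seat between -0.018 and 0.018 m and z of bail_grip in the frame of hook_seat between -0.012 and 0.012 m and contact force between basket and hook above 1 N and height (world z) of basket above 0.03 m and angle between basket's own z axis and vertical below 0.35 rad and linear speed of basket below 0.08 m/s and angle between the y axis of bail_grip and the y axis of hook_seat, either way round below 0.2 rad and x of roller1 in the frame of basket between -0.045 and 0.045 m and y of roller1 in the frame of basket between -0.053 and 0.053 m and z of roller1 in the frame of basket between 0 and 0.045 m and value of joint plunger below 0.003 m); the robot touches nothing.
It fails at once if a second or third roller leaves the dispenser (distance of any of roller2, roller3 from where it was at the start of the episode above 0.045 m).
It fails at once if the basket is tipped by more than 0.7 rad (angle between basket's own z axis and vertical above 0.7 rad).
It fails at once if a bystander is moved more than 20 mm or knocked over (distance of any of carton, canister, smallbox from where it was at the start of the episode above 0.02 m or angle between any of carton, canister, smallbox's own z axis and vertical above 0.3 rad).
It also fails if it takes over 72 s, if anything falls off the work surface, if the arm or the gripper's body presses on something with over 40 N, if the wrist force passes 120 N, or if a joint passes its speed limit or range.

ROBOT

A 6-joint arm with a two-finger parallel gripper is mounted at the origin on the work surface. World frame = base frame: x ahead of the robot, y to its left, z up, the work surface at z = 0. Lengths are in m, angles in rad, forces in N, time in s.
With the tool pointing down it reaches from about 0.3 to 0.85 m from the base axis. Payload 5.4 kg.
Tool frame: the origin (TCP) lies at the very end of the fingers, on their centre line; the grasp point (between the pads) lies 19 mm behind it; z points along the fingers, y is the line along which they close (so a half turn about z gives the same grasp; the last joint's range is limited). The gripper opens to 85 mm and grips with 20 to 120 N. Pads are 22 mm wide; open, the fingers measure 114 mm over their backs; the gripper's body (76 mm by 85 mm) begins 54 mm behind the grasp point. The pads swing forward as they close: fully open they stand 13 mm farther back than shut.
Start: joints at [-1.337, 0.158, 1.597, -0, 1.386, -0.21], TCP at [0.247, -0.519, 0.209] pointing down, gripper open.
Joint ranges: [-2.91, 2.91], [-0.94, 2.29], [0.18, 2.7], [-1.29, 4.43], [0.17, 2.64], [-3, 3]. Speed limits (rad/s): [2.57, 2.57, 3.14, 3.14, 3.14, 3.14].

INTERFACE

Orientations are given as a unit quaternion [w, x, y, z].
In Python, from cell import bot, vision gives the robot as it stands.
- The arm moves only by the shell command python3 -m pendant 'ROWS' [FORCE]. ROWS is JSON, a list that holds one entry, the list of rows, each a list of 7 numbers: the shift along the tool's x, y, z in units of 30 mm (1.0 is 30 mm), then the turn, a rotation vector about the tool's x, y, z in units of 5 degrees (1.0 is 5 degrees), then the opening, from 0 (shut) to 1 (fully open). A call has 1 to 5 rows; each row is the pose to reach, as a shift and turn from the pose commanded when the call began, along the tool's axes at that moment; what a row does not reach only later rows make up. A row lasts 1/10 s, in which the tool goes at most 50 mm and 8.59 degrees, less where a joint would pass 70% of its speed; a pose out of reach is approached as far as the arm can. A call with a gripper value outside its range is refused whole. The fingers move at their own pace and stop on an object; FORCE is the grip in N (left out, the last holds). Time passes only in rows, so rows that repeat a pose let the fingers close. It gives the time, the measured TCP pose, the force, the opening and the grip force at its end, in the units of the state.
- bot.get_state(): the state, without advancing time (a new reading comes with each control period).
- vision.read_camera(name): name is "scene" or "top" or "wrist"; returns a dict with "image" (384x512x3 uint8, blue, green, red), "camera_matrix" (3x3 intrinsics, pixels), "world_from_camera" (4x4, takes a point from camera to world coordinates). Camera axes: x right, y down, z forward; pixel columns grow to the right and rows downward; lengths in m; the calibration is good to about 2 mm. A picture is of the moment at which its call begins. There is no depth.
- bot.finish_job(): hands the job in; it is judged then, once.
The state is a dict: "clock": time; "joint_positions": joint angles; "joint_vel": joint speeds; "joint_efforts": joint torques, N m; "ee_pos": TCP position; "eef_rot": TCP orientation; "contact_force": force on the tool from outside, world axes, zero at the start; "ft_torque": the same for the moment, N m; "opening": opening from 0.0 (shut) to 1.0 (fully open); "grasp_force": force on a finger pad.
Only numpy, scipy, OpenCV 4.12 (cv2) and the standard library are available. Lean on these libraries where they do the work, as an engineer would, in place of code of your own. Each camera call takes 0.05 s, during which the arm holds its last target. There are 200 camera calls.

## Working session

There is one attempt and no reset: what is moved stays moved. The work goes in short steps, Python scripts to look and compute and a shell command to move; the robot and the scene stay as the last step left them, time stands still between calls to the robot, and variables do not carry over. Pictures are saved under pics/ and viewed, at most 10 in all, crops included, and the job is handed in when it is done.

```bash
ls; mkdir -p pics; cat > h.py <<'E'
import numpy as np, cv2
from cell import bot, vision
from scipy.spatial.transform import Rotation as R
def cam(n): 
    c=vision.read_camera(n); return c["image"],np.array(c["camera_matrix"]),np.array(c["world_from_camera"])
def ray(K,T,u,v):
    d=T[:3,:3]@np.linalg.solve(K,[u,v,1.]); return T[:3,3],d
def onz(K,T,u,v,z):
    o,d=ray(K,T,u,v); return o+d*(z-o[2])/d[2]
def tri(*rs):
    A=np.zeros((3,3));b=np.zeros(3)
    for o,d in rs:
        d=d/np.linalg.norm(d);P=np.eye(3)-np.outer(d,d);A+=P;b+=P@o
    p=np.linalg.solve(A,b); return p,[np.linalg.norm(np.cross(p-o,d/np.linalg.norm(d))) for o,d in rs]
def proj(K,T,p):
    q=np.linalg.inv(T)@np.append(p,1); x=K@q[:3]; return x[:2]/x[2]
def quat(q): return R.from_quat([q[1],q[2],q[3],q[0]])
def rows(pos,rot):
    """shift & turn from current pose to target in pendant units"""
    s=bot.get_state();r=quat(s["eef_rot"])
    return (r.inv().apply(np.array(pos)-s["ee_pos"])/.03).round(2),(( r.inv()*rot).as_rotvec(degrees=True)/5).round(2)
E
python3 - <<'E'
from h import *
for n in("scene","top"):
    im,K,T=cam(n); cv2.imwrite(f"pics/{n}0.png",im); np.savez(f"{n}0.npz",im=im,K=K,T=T); print(n,K.tolist(),T.round(4).tolist())
    cv2.imwrite(f"pics/{n}0b.png",cv2.resize(im,(800,600),interpolation=cv2.INTER_CUBIC))
s=bot.get_state();print(s)
E
```

```text
pics
scene [[396.9866533877641, 0.0, 255.76634661814978], [0.0, 396.9866533877641, 186.9856134516654], [0.0, 0.0, 1.0]] [[0.4843, 0.6847, -0.5447, 1.1872], [0.8749, -0.3747, 0.3069, -0.3117], [0.006, -0.6252, -0.7805, 1.0562], [0.0, 0.0, 0.0, 1.0]]
top [[391.8141503581093, 0.0, 257.7473406173073], [0.0, 391.8141503581093, 190.45404995331333], [0.0, 0.0, 1.0]] [[0.003, -0.9851, 0.172, 0.3638], [-1.0, -0.0041, -0.0057, 0.0449], [0.0063, -0.172, -0.9851, 1.1615], [0.0, 0.0, 0.0, 1.0]]
{'clock': 0.1, 'joint_positions': array([-1.33711336e+00,  1.58979629e-01,  1.59814588e+00,  6.56853106e-06,
        1.38621915e+00, -2.10107027e-01]), 'joint_vel': array([-0.00021308, -0.00154913, -0.00346281,  0.00030212, -0.00090004,
       -0.00015017]), 'joint_efforts': array([ 6.67627182e-05, -3.96987104e+01, -3.32339430e+01, -3.07945311e-04,
        4.16395051e-03,  1.96718503e-06]), 'ee_pos': array([ 0.24672206, -0.51871247,  0.20769918]), 'eef_rot': array([-8.75980220e-04,  9.75481912e-01,  2.20077878e-01, -7.09833363e-06]), 'contact_force': array([-0.26750986,  0.22221373, -0.56927267]), 'ft_torque': array([-0.03767679, -0.03414716, -0.03595471]), 'grasp_force': 0.0, 'opening': 0.9985912684749918}
```

View pics/scene0b.png

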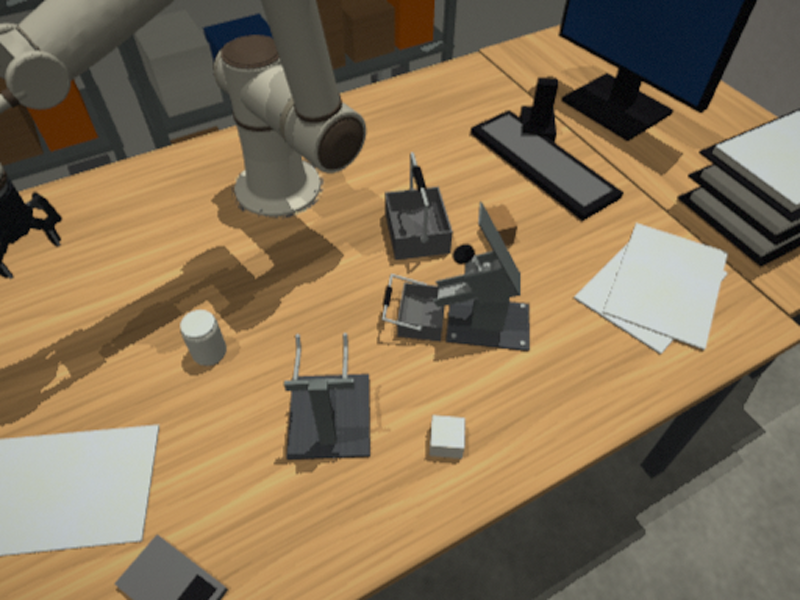

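View pics/top0b.png

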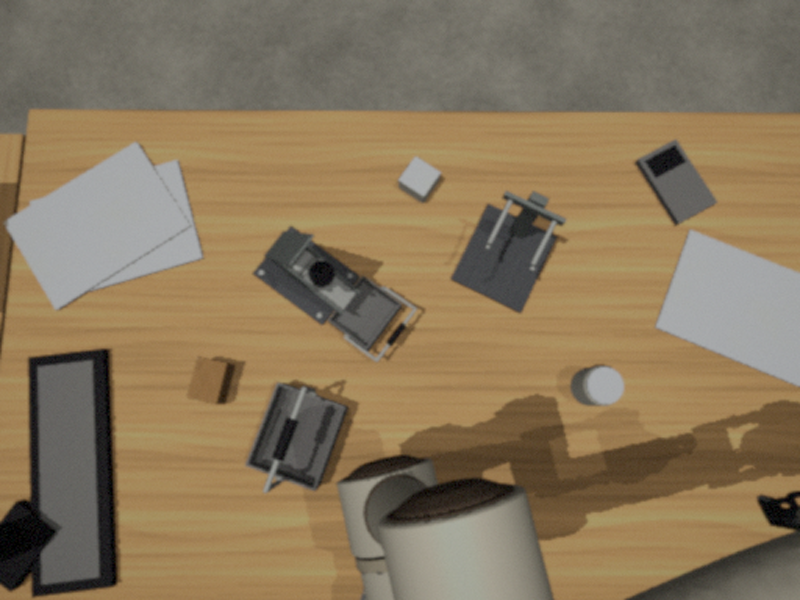

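The scene view shows the dispenser at about (490,290), the small basket at (420,310), the hook at (325,390) and the big decoy basket at (418,220). In the top view they are at (310,280), (370,315), (510,245) and (298,435). I'll magnify both views to pick points.

```bash
python3 - <<'E'
import cv2,numpy as np
t=np.load("top0.npz")["im"];s=np.load("scene0.npz")["im"]
g=lambda a:np.clip((a/255.)**.6*255,0,255).astype('uint8')
cv2.imwrite("pics/t1.png",cv2.resize(g(t[115:235,155:370]),None,fx=3.7,fy=3.7,interpolation=cv2.INTER_CUBIC))
cv2.imwrite("pics/s1.png",cv2.resize(g(s[120:300,175:345]),None,fx=3.3,fy=3.3,interpolation=cv2.INTER_CUBIC))
E
```

```text
(no output)
```

View pics/t1.png

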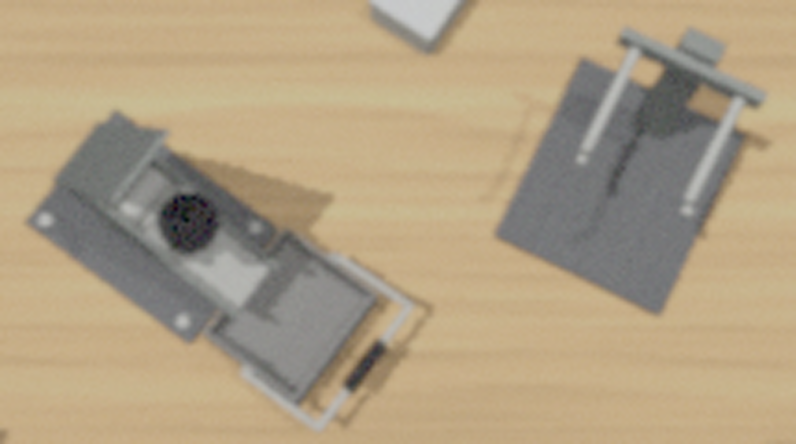

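View pics/s1.png

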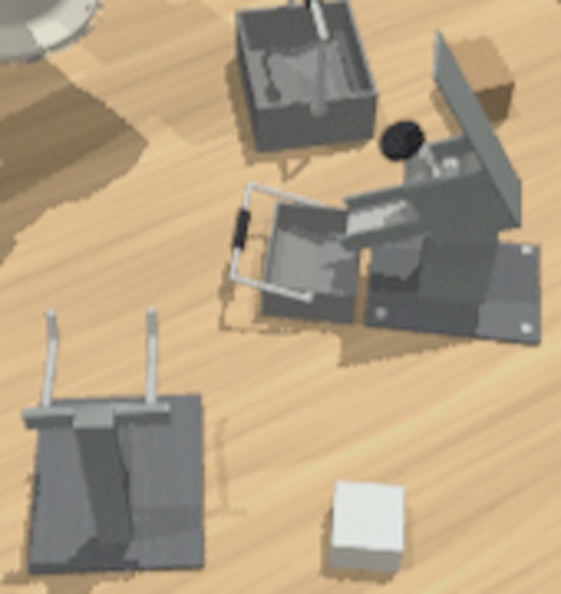

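The crops show, in top-crop pixels: knob (189,220), sleeve (364,367), bar corners (411,304) and (320,425), prong tips (582,158) and (688,210). In the scene crop these are knob (402,140), sleeve (241,230) and prong tips (152,312) and (52,315).

```bash
cat > m.py <<'E'
from h import *
t=np.load("top0.npz");s=np.load("scene0.npz")
TP=lambda u,v:((u+.5)/3.7-.5+155,(v+.5)/3.7-.5+115)
SP=lambda u,v:((u+.5)/3.3-.5+175,(v+.5)/3.3-.5+120)
def both(a,b):
    p,e=tri(ray(t["K"],t["T"],*TP(*a)),ray(s["K"],s["T"],*SP(*b))); return p.round(4),np.round(e[0],4)
Tz=lambda a,z:onz(t["K"],t["T"],*TP(*a),z).round(4)
Sz=lambda a,z:onz(s["K"],s["T"],*SP(*a),z).round(4)
E
python3 - <<'E'
from m import *
for n,a,b in [("knob",(189,220),(402,140)),("sleeve",(364,367),(241,230)),("barL",(411,304),(235,277)),("barR",(320,425),(250,187)),("tip+",(582,158),(152,312)),("tip-",(688,210),(52,315)),
 ("crossL",(622,36),(168,408)),("crossR",(760,98),(26,412))]: print(n,*both(a,b))
print("hookfoot T",[Tz(a,.008) for a in[(583,60),(497,235),(660,313)]]); print("S",[Sz(a,.008) for a in[(203,395),(203,565),(30,570)]])
print("dfoot T",[Tz(a,.006) for a in[(27,220),(192,340)]],"S",[Sz(a,.006) for a in[(540,243),(540,340),(365,324)]])
print("screws T",[Tz(a,.006) for a in[(44,220),(182,321),(257,228)]],"S",[Sz(a,.006) for a in[(527,250),(526,328),(381,313)]])
print("rim T",[Tz(a,.05) for a in[(288,232),(376,297),(298,402),(210,330)]],"S",[Sz(a,.05) for a in[(275,203)]])
E
```

```text
knob [0.5711 0.1691 0.2081] 0.0003
sleeve [0.489  0.0519 0.0615] 0.0003
barL [0.5378 0.0175 0.0652] 0.0018
barR [0.445  0.0853 0.0612] 0.0006
tip+ [ 0.6198 -0.0982  0.1917] 0.0006
tip- [ 0.5836 -0.1699  0.1914] 0.0011
crossL [ 0.707  -0.1272  0.1949] 0.001
crossR [ 0.6611 -0.2219  0.1982] 0.0
hookfoot T [array([ 0.7518, -0.1286,  0.008 ]), array([ 0.6032, -0.0556,  0.008 ]), array([ 0.5396, -0.1863,  0.008 ])]
S [array([ 0.6065, -0.0515,  0.008 ]), array([ 0.755 , -0.1278,  0.008 ]), array([ 0.6886, -0.2578,  0.008 ])]
dfoot T [array([0.6144, 0.3268, 0.006 ]), array([0.5165, 0.1901, 0.006 ])] S [array([0.6108, 0.3308, 0.006 ]), array([0.7065, 0.2604, 0.006 ]), array([0.6099, 0.1228, 0.006 ])]
screws T [array([0.6144, 0.313 , 0.006 ]), array([0.5319, 0.1985, 0.006 ]), array([0.6085, 0.1396, 0.006 ])] S [array([0.6118, 0.3139, 0.006 ]), array([0.6887, 0.2568, 0.006 ]), array([0.6064, 0.1432, 0.006 ])]
rim T [array([0.5961, 0.1117, 0.05  ]), array([0.5449, 0.0426, 0.05  ]), array([0.4631, 0.1021, 0.05  ]), array([0.5185, 0.1709, 0.05  ])] S [array([0.4671, 0.1022, 0.05  ])]
```

```bash
cat >> h.py <<'E'
yaw=np.radians(54.4); ex=np.array([np.cos(yaw),np.sin(yaw),0]); ey=np.array([-ex[1],ex[0],0]); ez=np.array([0,0,1.])
def lean(deg,x=ex,y=ey):
    a=np.radians(deg); z=np.sin(a)*x-np.cos(a)*ez
    return R.from_matrix(np.c_[y,np.cross(z,y),z])
knob=np.array([.570,.168,.211]); ax=-np.sin(np.radians(28))*ex+np.cos(np.radians(28))*ez
E
python3 - <<'E'
from h import *
print(rows([.50,.08,.38],lean(28)))
E
```

```text
(array([ 16.2 , -14.41,  -5.71]), array([ -3.42,   5.77, -23.25]))
```

```bash
python3 -m pendant '[[[1.1,-1,-0.7,0,0,-1.5,0],[2.2,-2,-1.4,-0.4,0.6,-3,0],[3.3,-3,-2,-0.7,1.1,-4.5,0],[4.4,-4,-2.3,-0.9,1.5,-6,0],[5.5,-5,-2.6,-1.1,1.9,-7.5,0]]]' 40; python3 - <<'E'
from h import *
print(rows([.50,.08,.38],lean(28)))
E
```

```text
clock: 0.6
ee_pos: [0.3318, -0.3112, 0.287]
eef_rot: [0.028, 0.847, 0.523, 0.09]
contact_force: [0.6, 0.1, -0.3]
opening: 0.142
grasp_force: 0.0
(array([14.45, -0.52, -1.41]), array([ -2.27,   3.89, -15.68]))
```

```bash
python3 -m pendant '[[[1.5,0,-0.2,-0.2,0.4,-1.6,0],[3,-0.1,-0.4,-0.4,0.8,-3.2,0],[4.5,-0.2,-0.6,-0.7,1.2,-4.8,0],[6,-0.2,-0.8,-0.9,1.6,-6.4,0],[7.3,-0.3,-1,-1.1,2,-7.8,0]]]'; python3 - <<'E'
from h import *
print(rows([.50,.08,.38],lean(28)))
E
```

```text
clock: 1.1
ee_pos: [0.4153, -0.1136, 0.3421]
eef_rot: [0.052, 0.611, 0.771, 0.172]
contact_force: [1.0, -0.5, -0.2]
opening: -0.0
grasp_force: 0.0
(array([5.66, 4.28, 0.95]), array([-1.13,  1.88, -7.88]))
```

```bash
python3 -m pendant '[[[1.1,0.8,0.2,-0.2,0.4,-1.6,0],[2.3,1.7,0.4,-0.4,0.8,-3.2,0],[3.4,2.6,0.6,-0.7,1.1,-4.7,0],[4.5,3.4,0.8,-0.9,1.5,-6.3,0],[5.6,4.2,0.9,-1.1,1.9,-7.9,0]]]'; python3 -m pendant '[[[0,0,0,0,0,0,0],[0,0,0,0,0,0,0]]]'; python3 - <<'E'
from h import *
print(rows(knob+ax*.03,lean(28)), bot.get_state()["joint_positions"].round(2))
im,K,T=cam("wrist"); np.savez("w0.npz",im=im,K=K,T=T); print(proj(K,T,knob))
t=cv2.resize(im,None,fx=1.17,fy=1.17)
cv2.imwrite("pics/w0.png",t)
E
```

```text
clock: 1.6
ee_pos: [0.4988, 0.0769, 0.3794]
eef_rot: [0.072, 0.296, 0.924, 0.23]
contact_force: [0.3, 0.0, 0.1]
opening: 0.002
grasp_force: 0.0
clock: 1.8
ee_pos: [0.4985, 0.0755, 0.3793]
eef_rot: [0.072, 0.299, 0.924, 0.229]
contact_force: [0.2, -0.2, -0.4]
opening: 0.002
grasp_force: 0.0
(array([-0.15,  0.83,  5.78]), array([-0.04, -0.02, -0.05])) [-0.41 -0.33  1.8   0.47  1.57 -1.33]
[281.92969116 166.15775649]
```

View pics/w0.png

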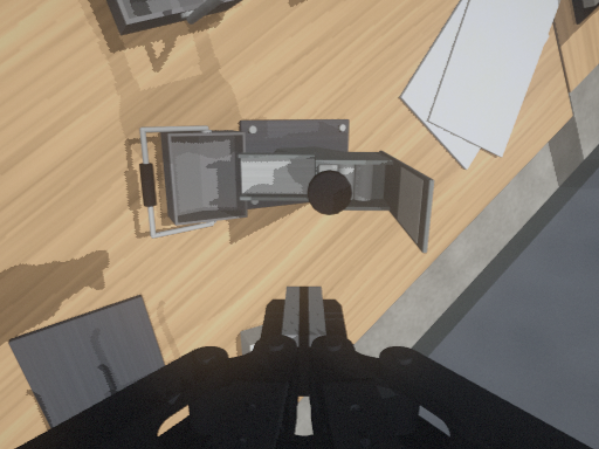

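The wrist view shows the knob at about (281,164) native pixels, against a predicted (282,166), so the estimate is good. Closing in.

```bash
python3 -m pendant '[[[0,0.3,1.3,0,0,0,0],[-0.1,0.6,2.6,0,0,0,0],[-0.15,0.83,3.9,0,0,0,0],[-0.15,0.83,5,0,0,0,0],[-0.15,0.83,5.8,0,0,0,0]]]'; python3 -m pendant '[[[0,0,0,0,0,0,0],[0,0,0,0,0,0,0]]]'; python3 - <<'E'
from h import *
print(rows(knob,lean(28)))
im,K,T=cam("wrist"); np.savez("w1.npz",im=im,K=K,T=T); print(proj(K,T,knob))
cv2.imwrite("pics/w1.png",im)
E
```

```text
clock: 2.35
ee_pos: [0.5617, 0.1559, 0.2346]
eef_rot: [0.071, 0.3, 0.923, 0.229]
contact_force: [0.5, -0.2, -0.4]
opening: 0.002
grasp_force: 0.0
clock: 2.55
ee_pos: [0.5624, 0.1554, 0.2378]
eef_rot: [0.073, 0.299, 0.923, 0.229]
contact_force: [-0.1, -0.7, 0.8]
opening: -0.002
grasp_force: 0.0
(array([0.04, 0.02, 1.02]), array([-0.04, -0.01, -0.07]))
[259.87653838 218.28709493]
```

View pics/w1.png

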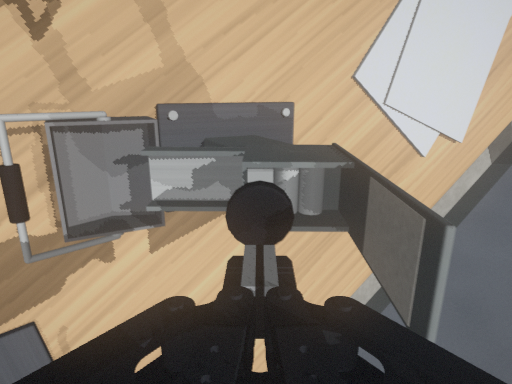

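Knob is centred at (260,215), aligned under the fingers. Pressing.

```bash
python3 -m pendant '[[[0,0,0.6,0,0,0,0],[0,0,1,0,0,0,0],[0,0,1.3,0,0,0,0],[0,0,1.6,0,0,0,0],[0,0,1.75,0,0,0,0]]]'; python3 -m pendant '[[[0,0,0.05,0,0,0,0],[0,0,0.05,0,0,0,0]]]';python3 -m pendant '[[[0,0,0.05,0,0,0,0],[0,0,0.05,0,0,0,0]]]'; python3 - <<'E'
from h import *
s=bot.get_state(); print("depth along axis from knob",(np.array(s["ee_pos"])-knob)@ax, "f",np.array(s["contact_force"])@ax)
E
```

```text
clock: 3.1
ee_pos: [0.5769, 0.1763, 0.1909]
eef_rot: [0.073, 0.299, 0.924, 0.229]
contact_force: [-3.3, -1.7, 3.6]
opening: -0.001
grasp_force: 2.4
clock: 3.3
ee_pos: [0.5772, 0.1767, 0.19]
eef_rot: [0.073, 0.299, 0.924, 0.229]
contact_force: [-3.3, -3.0, 2.8]
opening: 0.003
grasp_force: 1.9
clock: 3.5
ee_pos: [0.5777, 0.1773, 0.1887]
eef_rot: [0.073, 0.299, 0.924, 0.229]
contact_force: [-2.4, -3.9, 3.2]
opening: 0.0
grasp_force: 2.1
depth along axis from knob -0.025328803896211186 f 4.983032421220637
```

```bash
for i in 1; do python3 -m pendant '[[[0,0,0.1,0,0,0,0],[0,0,0.1,0,0,0,0]]]';python3 -m pendant '[[[0,0,0.1,0,0,0,0],[0,0,0.1,0,0,0,0]]]';python3 -m pendant '[[[0,0,0.1,0,0,0,0],[0,0,0.1,0,0,0,0]]]'; done | grep -E "pos|force"; python3 - <<'E'
from h import *
s=bot.get_state(); print("depth along axis from knob",(np.array(s["ee_pos"])-knob)@ax, "f",np.array(s["contact_force"])@ax)
E
```

```text
ee_pos: [0.5788, 0.1786, 0.186]
contact_force: [-1.3, -2.5, 2.9]
grasp_force: 1.4
ee_pos: [0.5797, 0.1798, 0.1835]
contact_force: [-2.0, -2.1, 3.0]
grasp_force: 2.1
ee_pos: [0.5805, 0.1809, 0.1808]
contact_force: [-0.8, -2.7, 4.6]
grasp_force: 2.2
depth along axis from knob -0.03446623371640386 f 5.281829747037189
```

```bash
python3 - <<'E'
from h import *
im,K,T=cam("wrist"); a,K,T=cam("scene")
o=np.hstack([im[150:350,150:400],cv2.resize(a[130:230,250:350],None,fx=2,fy=2)])
cv2.imwrite("pics/w2.png",cv2.resize(o,None,fx=1.75,fy=1.75))
E
```

```text
(no output)
```

View pics/w2.png

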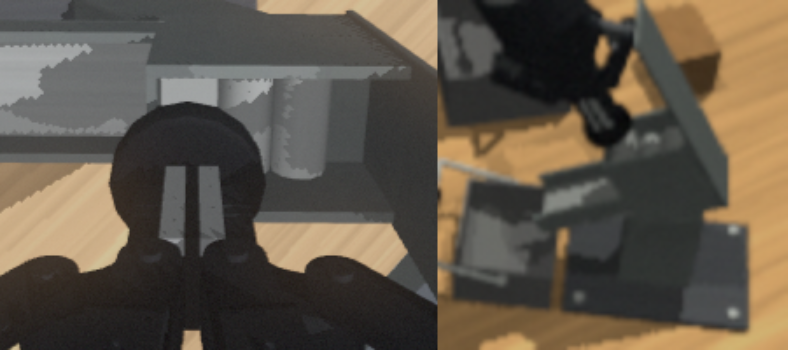

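The fingers are centred on the knob and it is only partly down, with rollers still behind it. I'll keep pressing.

```bash
(python3 -m pendant '[[[0,0,0.1,0,0,0,0],[0,0,0.1,0,0,0,0]]]';python3 -m pendant '[[[0,0,0.1,0,0,0,0],[0,0,0.1,0,0,0,0]]]';python3 -m pendant '[[[0,0,0.1,0,0,0,0],[0,0,0.1,0,0,0,0]]]';python3 -m pendant '[[[0,0,0.1,0,0,0,0],[0,0,0.1,0,0,0,0]]]') | grep -E "pos|force"; python3 - <<'E'
from h import *
s=bot.get_state(); print("depth along axis from knob",(np.array(s["ee_pos"])-knob)@ax, "f",np.array(s["contact_force"])@ax)
E
```

```text
ee_pos: [0.5813, 0.182, 0.1782]
contact_force: [-1.2, -3.0, 4.6]
grasp_force: 2.6
ee_pos: [0.5821, 0.1831, 0.1755]
contact_force: [-1.2, -2.5, 4.4]
grasp_force: 2.6
ee_pos: [0.583, 0.1842, 0.1731]
contact_force: [-3.1, -3.8, 6.3]
grasp_force: 4.1
ee_pos: [0.5835, 0.1848, 0.1718]
contact_force: [-12.4, -10.1, 17.0]
grasp_force: 11.1
depth along axis from knob -0.044679017680297195 f 22.2568376385969
```

Force has jumped to 22 N, which suggests the stop. Holding, and checking numerically for a change inside the basket.

```bash
python3 -m pendant '[[[0,0,0.06,0,0,0,0],[0,0,0.06,0,0,0,0],[0,0,0.06,0,0,0,0],[0,0,0.06,0,0,0,0],[0,0,0.06,0,0,0,0]]]'|grep -E "pos|force"; python3 - <<'E'
from h import *
s=bot.get_state(); print("depth",(np.array(s["ee_pos"])-knob)@ax, "f",np.array(s["contact_force"])@ax)
a,K,T=cam("scene"); b=np.load("scene0.npz")["im"]
d=np.abs(a.astype(int)-b).max(2)[178:222,252:290]
print((d>30).sum(), cv2.findNonZero((d>30).astype('uint8')).mean(0) if (d>30).any() else 0)
w,K,T=cam("wrist"); np.savez("w3.npz",im=w,K=K,T=T)
o=np.hstack([w[100:300,20:420],cv2.resize(a[170:230,250:310],None,fx=200/60,fy=200/60)])
cv2.imwrite("pics/w3.png",cv2.resize(o,None,fx=1.33,fy=1.33))
E
```

```text
ee_pos: [0.5837, 0.185, 0.1717]
contact_force: [-22.3, -16.5, 28.8]
grasp_force: 18.7
depth -0.044901775858982196 f 37.83815140036228
146 [[11.55479452 30.39041096]]
```

View pics/w3.png

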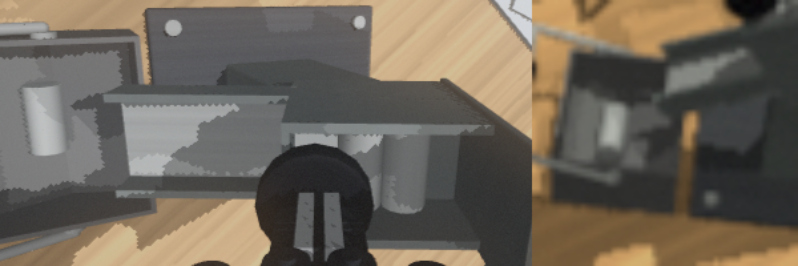

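The roller lies in the basket at left, about (42,120), and the plunger is held down. I'll retract, and check the real fingertip position against the reported TCP.

```bash
python3 -m pendant '[[[0,0,-0.8,0,0,0,0],[0,0,-1.8,0,0,0,0],[0,0,-2.8,0,0,0,0],[0,0,-3.4,0,0,0,0],[0,0,-3.4,0,0,0,0]]]'|grep -E "pos|force"; python3 - <<'E'
from h import *
s=bot.get_state(); z=quat(s["eef_rot"]).as_matrix()[:,2]
w,K,T=cam("wrist")
p=np.array(s["ee_pos"]); print([proj(K,T,p+z*d).round(1) for d in(-.04,-.02,0,.02)])
# tip: scan column profile near centre
col=w[:,:,:].mean(2)
print("tip col", [(r,int(col[r,255]),int(col[r,268])) for r in range(200,290,4)])
b=np.load("w1.npz"); g=b["im"].mean(2)
print("w1", [(r,int(g[r,250]),int(g[r,260]),int(g[r,270])) for r in range(230,300,4)])
kp=[proj(K,T,knob-ax*d).round(1) for d in(0,.02)]
m=((w.max(2)<45).astype('uint8')); m[235:]=0; n,l,st,c=cv2.connectedComponentsWithStats(m)
print(kp,[(c[i].round(1),st[i].tolist()) for i in range(1,n) if st[i,4]>300])
a,K,T=cam("scene");g=(a.max(2)<45).astype('uint8')
E
```

```text
ee_pos: [0.5571, 0.1469, 0.2608]
contact_force: [0.9, -0.5, -0.2]
grasp_force: 0.0
[array([259.2, 282.6]), array([259.2, 259.6]), array([259.1, 241.5]), array([259.1, 226.8])]
tip col [(200, 49, 41), (204, 48, 40), (208, 49, 46), (212, 54, 49), (216, 56, 51), (220, 55, 52), (224, 55, 47), (228, 58, 158), (232, 179, 164), (236, 170, 160), (240, 178, 166), (244, 143, 151), (248, 97, 104), (252, 92, 104), (256, 98, 104), (260, 96, 102), (264, 85, 104), (268, 81, 102), (272, 80, 102), (276, 78, 101), (280, 63, 102), (284, 66, 81), (288, 77, 103)]
w1 [(230, 47, 49, 41), (234, 50, 50, 44), (238, 53, 45, 38), (242, 47, 47, 46), (246, 102, 45, 100), (250, 101, 45, 100), (254, 102, 42, 101), (258, 102, 43, 91), (262, 103, 43, 101), (266, 104, 42, 99), (270, 100, 41, 95), (274, 101, 43, 102), (278, 95, 39, 100), (282, 90, 33, 93), (286, 130, 43, 102), (290, 50, 39, 36), (294, 39, 40, 38), (298, 36, 35, 40)]
[array([256.8, 204. ]), array([257. , 195.1])] []
```

```bash
python3 - <<'E'
from m import *
w0=np.load("w0.npz");w1=np.load("w1.npz")
r0=ray(w0["K"],w0["T"],148/1.17,185/1.17); r1=ray(w1["K"],w1["T"],14.5,193)
rt=ray(t["K"],t["T"],*TP(364,367));rs=ray(s["K"],s["T"],*SP(241,230))
for L in([rt,rs],[r0,rt],[r0,rs],[r1,rt],[r1,rs],[r0,r1,rt,rs]): p,e=tri(*L);print(p.round(4),np.round(e,4))
k0=ray(w0["K"],w0["T"],329/1.17,192/1.17);k1=ray(w1["K"],w1["T"],260,215)
kt=ray(t["K"],t["T"],*TP(189,220));ks=ray(s["K"],s["T"],*SP(402,140))
print("knob")
for L in([kt,ks],[k0,k1],[k0,kt],[k0,ks],[k0,k1,kt,ks]): p,e=tri(*L);print(p.round(4),np.round(e,4))
E
python3 - <<'E'
import sys; sys.path.insert(0,'.')
from h import *
a,K,T=cam("scene"); b=np.load("scene0.npz")["im"]
m=lambda i:cv2.findNonZero(((i.max(2)<40)[150:175,285:312]).astype('uint8')).reshape(-1,2).mean(0)+[285,150]
print("knob now/then",m(a),m(b))
E
```

```text
[0.489  0.0519 0.0615] [0.0003 0.0003]
[0.4871 0.0518 0.0782] [0.0003 0.0003]
[0.4903 0.0517 0.063 ] [0.0002 0.0002]
[0.4897 0.0516 0.0605] [0.0006 0.0006]
[0.49   0.0519 0.0625] [0.0002 0.0002]
[0.4898 0.0518 0.0624] [0.0007 0.0004 0.001  0.0001]
knob
[0.5711 0.1691 0.2081] [0.0003 0.0003]
[0.5687 0.1693 0.2097] [0.0005 0.0005]
[0.5711 0.1699 0.2053] [0.0009 0.0009]
[0.57   0.1702 0.2065] [0. 0.]
[0.5706 0.1697 0.2071] [0.0009 0.0004 0.001  0.0002]
knob now/then [296.36036036 162.38738739] [296.36036036 162.38738739]
```

```bash
cat >> h.py <<'E'
bar=np.array([.4898,.0518,.0624]); bas=np.array([.531,.109,0])
def zl(deg): a=np.radians(deg); return np.sin(a)*ex-np.cos(a)*ez
E
python3 - <<'E'
from h import *
print(rows(bar-zl(50)*.09+ez*.06,lean(50)))
E
```

```text
(array([-0.12, -6.65, -0.63]), array([-4.44, -0.03, -0.07]))
```

```bash
python3 -m pendant '[[[0,-1.4,-0.5,-0.9,0,0,0.35],[0,-2.8,-0.6,-1.8,0,0,0.35],[-0.1,-4.2,-0.6,-2.7,0,0,0.35],[-0.1,-5.5,-0.6,-3.6,0,0,0.35],[-0.1,-6.6,-0.6,-4.4,0,0,0.35]]]'; python3 -m pendant '[[[0,0,0,0,0,0,0.35],[0,0,0,0,0,0,0.35]]]'|grep pos; python3 - <<'E'
from h import *
print(rows(bar-zl(50)*.015,lean(50)), bot.get_state()["joint_positions"].round(2))
E
```

```text
clock: 6.75
ee_pos: [0.4496, -0.003, 0.1802]
eef_rot: [0.129, 0.28, 0.862, 0.403]
contact_force: [0.4, -1.5, 0.1]
opening: 0.356
grasp_force: 0.0
ee_pos: [0.4506, -0.003, 0.1808]
(array([-0.01, -1.57,  3.76]), array([-0.02,  0.01, -0.11])) [-0.93 -0.24  2.29  0.82  1.48 -2.12]
```

```bash
python3 -m pendant '[[[0,-1.2,0.4,0,0,0,0.35],[0,-1.6,1.4,0,0,0,0.35],[0,-1.6,2.6,0,0,0,0.35],[0,-1.6,3.7,0,0,0,0.35],[0,-1.6,3.7,0,0,0,0.35]]]'; python3 - <<'E'
from h import *
im,K,T=cam("wrist"); np.savez("w4.npz",im=im,K=K,T=T); cv2.imwrite("pics/w4.png",im)
s=bot.get_state();Rm=quat(s["eef_rot"]).as_matrix();p=np.array(s["ee_pos"])
print(Rm.T@(bar-p),"bar",proj(K,T,bar).round(1),"TCP",proj(K,T,p).round(1),proj(K,T,p-.019*Rm[:,2]).round(1))
print("cam in tool",Rm.T@(T[:3,3]-p),(Rm.T@T[:3,:3]).round(2).tolist())
E
```

```text
clock: 7.45
ee_pos: [0.481, 0.0462, 0.0717]
eef_rot: [0.124, 0.277, 0.863, 0.403]
contact_force: [-0.6, 0.0, -0.1]
opening: 0.35
grasp_force: 0.0
[-0.00244583 -0.00119169  0.01502496] bar [257.7 237.8] TCP [259.9 245.4] [260. 263.]
cam in tool [ 0.07752077 -0.00031218 -0.16363537] [[-0.0, -0.95, -0.3], [1.0, -0.0, 0.0], [-0.0, -0.3, 0.95]]
```

View pics/w4.png

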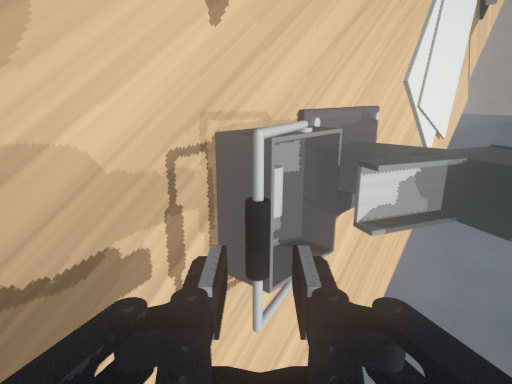

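The sleeve shows at (257,238) as predicted and is centred between the fingertips (222 and 298). The visible tips sit about 20 mm short of the reported TCP. Moving forward to straddle the bar.

```bash
python3 -m pendant '[[[-0.1,0,0.5,0,0,0,0.35],[-0.1,0,1,0,0,0,0.35],[-0.1,0,1.5,0,0,0,0.35],[-0.1,0,1.6,0,0,0,0.35],[-0.1,0,1.6,0,0,0,0.35]]]'; python3 - <<'E'
from h import *
im,K,T=cam("wrist"); np.savez("w5.npz",im=im,K=K,T=T)
s=bot.get_state();Rm=quat(s["eef_rot"]).as_matrix();p=np.array(s["ee_pos"])
print(Rm.T@(bar-p),"bar",proj(K,T,bar).round(1))
g=im.max(2); 
for r in (200,215,230,245,255,265,275): print(r,[int(v) for v in g[r,200:320:6]])
E
```

```text
clock: 8.0
ee_pos: [0.5066, 0.069, 0.0435]
eef_rot: [0.129, 0.278, 0.863, 0.401]
contact_force: [0.4, -0.2, -0.5]
opening: 0.352
grasp_force: 0.0
[ 0.0039014  -0.00077887 -0.03001787] bar [257.3 263.2]
200 [133, 128, 94, 94, 91, 91, 89, 95, 96, 163, 212, 97, 96, 213, 213, 113, 112, 111, 111, 97]
215 [124, 127, 97, 92, 90, 88, 90, 46, 48, 156, 188, 48, 52, 212, 208, 111, 109, 110, 109, 93]
230 [131, 168, 97, 90, 91, 88, 88, 45, 40, 52, 56, 54, 55, 157, 111, 110, 110, 112, 101, 96]
245 [168, 162, 97, 94, 56, 92, 93, 43, 43, 47, 50, 53, 56, 110, 109, 107, 61, 102, 103, 91]
255 [139, 156, 120, 118, 56, 92, 90, 39, 42, 44, 47, 51, 64, 141, 89, 87, 48, 123, 122, 79]
265 [58, 121, 121, 53, 56, 92, 92, 40, 39, 41, 39, 42, 74, 87, 87, 88, 43, 94, 122, 117]
275 [70, 124, 122, 53, 51, 88, 92, 38, 46, 43, 43, 42, 89, 87, 87, 88, 39, 49, 121, 118]
```

```bash
cat >> h.py <<'E'
def arc(th,a,lead=.008,d=.030):
    P=bas*[1,1,0]+ez*.043; B=P+.075*(-np.sin(th)*ex+np.cos(th)*ez); rt=lean(a)
    return B+rt.apply([0,lead,d]),rt
E
python3 - <<'E'
from h import *
for th,a in((1.2,50),(1.05,47),(.9,44),(.75,41),(.6,38),(.45,34),(.3,30),(.15,27),(.05,25)): print(th,a,*rows(*arc(th,a)))
E
```

```text
1.2 50 [ 0.13  0.45 -0.15] [-0.03  0.02 -0.03]
1.05 47 [ 0.13  0.76 -0.24] [ 0.57  0.02 -0.03]
0.9 44 [ 0.13  1.08 -0.26] [ 1.17  0.02 -0.03]
0.75 41 [ 0.13  1.4  -0.24] [ 1.77  0.01 -0.03]
0.6 38 [ 0.13  1.72 -0.16] [ 2.37  0.01 -0.03]
0.45 34 [ 0.13  2.   -0.04] [ 3.17  0.01 -0.03]
0.3 30 [0.13 2.26 0.14] [ 3.97  0.01 -0.03]
0.15 27 [0.13 2.5  0.36] [ 4.57  0.01 -0.03]
0.05 25 [0.13 2.64 0.53] [ 4.97  0.01 -0.03]
```

```bash
python3 -m pendant '[[[0.1,0.45,-0.15,0,0,0,0.35],[0.1,0.76,-0.24,0.6,0,0,0.35],[0.1,1.08,-0.26,1.2,0,0,0.35],[0.1,1.4,-0.24,1.8,0,0,0.35],[0.1,1.4,-0.24,1.8,0,0,0.35]]]'|grep -E "pos|force"; python3 - <<'E'
from h import *
for th,a in((.75,41),(.6,38),(.45,34),(.3,30),(.15,27),(.05,25)): print(th,a,*rows(*arc(th,a)))
E
```

```text
ee_pos: [0.5185, 0.0877, 0.0825]
contact_force: [0.3, 0.6, -0.9]
grasp_force: 0.0
0.75 41 [ 0.07 -0.06  0.03] [-0.02  0.05  0.01]
0.6 38 [0.07 0.26 0.06] [0.58 0.05 0.01]
0.45 34 [0.07 0.55 0.14] [1.38 0.05 0.01]
0.3 30 [0.07 0.84 0.28] [2.18 0.05 0.01]
0.15 27 [0.07 1.11 0.45] [2.78 0.05 0.01]
0.05 25 [0.07 1.28 0.6 ] [3.18 0.05 0.01]
```

```bash
python3 -m pendant '[[[0.1,0.3,0.06,0.6,0,0,0.35],[0.1,0.6,0.14,1.4,0,0,0.35],[0.1,0.85,0.28,2.2,0,0,0.35],[0.1,1.1,0.45,2.8,0,0,0.35],[0.1,1.3,0.6,3.2,0,0,0.35]]]'|grep -E "pos|force";  python3 -m pendant '[[[0,0,0,0,0,0,0.35],[0,0,0,0,0,0,0.35]]]'|grep -E "pos|force"; python3 - <<'E'
from h import *
im,K,T=cam("wrist"); np.savez("w6.npz",im=im,K=K,T=T); a,Ks,Ts=cam("scene"); np.savez("s6.npz",im=a,K=Ks,T=Ts); 
b,Kt,Tt=cam("top"); np.savez("t6.npz",im=b,K=Kt,T=Tt)
cv2.imwrite("pics/w6.png",np.hstack([cv2.resize(im[130:330,130:390],None,fx=1.7,fy=1.7),cv2.resize(a[130:230,240:340],(340,340))]))
p,r=arc(.05,25); B=p-r.apply([0,.008,.03]); print(B,proj(K,T,B),rows(p,r))
E
```

```text
ee_pos: [0.5383, 0.123, 0.0916]
contact_force: [0.2, -0.4, -0.3]
grasp_force: 0.2
ee_pos: [0.5375, 0.1229, 0.0908]
contact_force: [-0.3, -0.4, 0.3]
grasp_force: 0.0
[0.52881795 0.10595214 0.11790627] [246.14732888 278.96466977] (array([-0.09,  0.09, -0.08]), array([-0.03, -0.02, -0.07]))
```

View pics/w6.png

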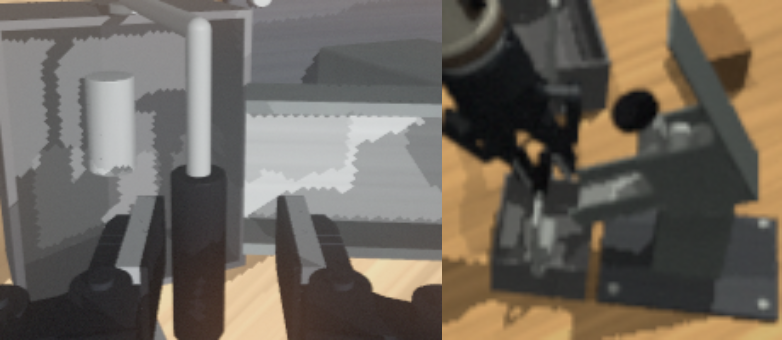

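The handle is upright between the fingers (sleeve at about x=198 in the crop, left finger touching) and the roller is in the basket. Gripping.

```bash
python3 -m pendant '[[[0,-0.1,0.25,0,0,0,0.3],[0,-0.2,0.25,0,0,0,0.15],[0,-0.25,0.25,0,0,0,0],[0,-0.25,0.25,0,0,0,0],[0,-0.25,0.25,0,0,0,0]]]' 60|grep -E "pos|force|open";  python3 -m pendant '[[[0,0,0,0,0,0,0],[0,0,0,0,0,0,0]]]'; python3 - <<'E'
from h import *
s=bot.get_state();p=np.array(s["ee_pos"]);r=quat(s["eef_rot"])
print("lift",rows(p+ez*.006,r)[0],"pull",rows(p+ez*.006-ex*.07,r)[0],"raise",rows(p-ex*.07+ez*.12,r)[0])
E
```

```text
ee_pos: [0.5354, 0.1203, 0.0809]
contact_force: [-0.1, -0.6, -2.2]
opening: 0.142
grasp_force: 58.4
clock: 10.1
ee_pos: [0.5355, 0.1203, 0.0809]
eef_rot: [0.064, 0.3, 0.929, 0.205]
contact_force: [0.3, 1.2, -3.5]
opening: 0.139
grasp_force: 58.4
lift [ 0.    0.08 -0.18] pull [-0.01 -2.03 -1.16] raise [ 0.01 -0.44 -4.61]
```

```bash
python3 -m pendant '[[[0,0.04,-0.1,0,0,0,0],[0,0.08,-0.18,0,0,0,0],[0,-0.4,-0.4,0,0,0,0],[0,-0.9,-0.65,0,0,0,0],[0,-1.4,-0.88,0,0,0,0]]]'|grep -E "pos|force|open";  python3 -m pendant '[[[0,-0.4,-0.18,0,0,0,0],[0,-0.63,-0.28,0,0,0,0],[0,-0.63,-0.28,0,0,0,0]]]'; python3 - <<'E'
from h import *
s=bot.get_state();p=np.array(s["ee_pos"]);r=quat(s["eef_rot"])
print("raise",rows(p+ez*.1,r)[0])
a,Ks,Ts=cam("scene"); np.savez("s7.npz",im=a)
E
```

```text
ee_pos: [0.507, 0.08, 0.088]
contact_force: [-0.6, 0.1, -3.6]
opening: 0.139
grasp_force: 58.7
clock: 10.9
ee_pos: [0.4951, 0.063, 0.0876]
eef_rot: [0.065, 0.301, 0.929, 0.205]
contact_force: [-0.2, -0.1, -3.5]
opening: 0.138
grasp_force: 58.7
raise [ 0.01  1.4  -3.03]
```

```bash
python3 -m pendant '[[[0,0.1,-0.2,0,0,0,0],[0,0.3,-0.65,0,0,0,0],[0,0.55,-1.2,0,0,0,0],[0,0.8,-1.75,0,0,0,0],[0,1.05,-2.3,0,0,0,0]]]'|grep -E "pos|force|open";  python3 -m pendant '[[[0,0.2,-0.5,0,0,0,0],[0,0.45,-1,0,0,0,0],[0,0.6,-1.3,0,0,0,0],[0,0.65,-1.4,0,0,0,0],[0,0.65,-1.4,0,0,0,0]]]'; cat >> h.py <<'E'
hy=np.radians(-26.6); hx=np.array([np.cos(hy),np.sin(hy),0]); hY=np.array([-hx[1],hx[0],0]); horg=np.array([.660,-.1636,0])
def hk(x,z,y=0,a=25,g=.0375): # tool pose putting the gripped bar at hook (x,y,z)
    r=lean(a,hx,hY); return horg+x*hx+y*hY+z*ez+r.apply([0,0,g]),r
E
python3 - <<'E'
from h import *
print(rows(*hk(-.15,.24)))
im,K,T=cam("wrist"); np.savez("w8.npz",im=im,K=K,T=T)
a,Ks,Ts=cam("scene"); np.savez("s8.npz",im=a)
cv2.imwrite("pics/w8.png",np.hstack([cv2.resize(im[130:330,100:390],None,fx=1.5,fy=1.5),cv2.resize(a[110:230,220:340],(300,300))]))
E
```

```text
ee_pos: [0.4952, 0.0637, 0.1645]
contact_force: [0.4, -0.3, -4.7]
opening: 0.142
grasp_force: 58.6
clock: 11.95
ee_pos: [0.4953, 0.0633, 0.2098]
eef_rot: [0.065, 0.3, 0.929, 0.205]
contact_force: [0.0, -0.4, -4.1]
opening: 0.141
grasp_force: 58.7
(array([-4.46, -3.35, -1.43]), array([-0.05, -6.83, 14.65]))
```

View pics/w8.png

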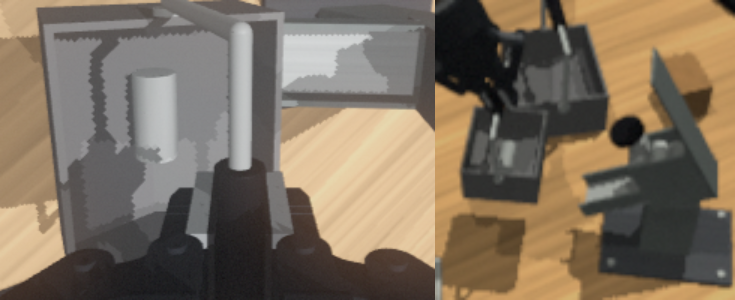

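The basket hangs level from the gripped sleeve with the roller in it, sleeve end at (260,240) native and wire bend at (260,147). I have passed the picture allowance, so the rest is by numbers. Solving the in-hand bar offset.

```bash
python3 - <<'E'
from h import *
from scipy.optimize import least_squares
w=np.load("w8.npz");K,T=w["K"],w["T"]; s=bot.get_state();r=quat(s["eef_rot"]).as_matrix();p=np.array(s["ee_pos"])
g=w["im"].max(2)
print([(v,int(g[v,260])) for v in range(136,156,2)],[(v,int(g[v,260])) for v in range(226,250,2)])
f=lambda q:np.r_[proj(K,T,p+r@[q[0]+.023,0,-q[1]])[1]-240,proj(K,T,p+r@[q[0]+.056,0,-q[1]])[1]-150]
print(least_squares(f,[0,.037]).x, proj(K,T,p+r@[.023,0,-.0375]))
E
```

```text
[(136, 100), (138, 101), (140, 145), (142, 145), (144, 141), (146, 177), (148, 188), (150, 195), (152, 195), (154, 190)] [(226, 190), (228, 191), (230, 191), (232, 192), (234, 191), (236, 192), (238, 191), (240, 190), (242, 191), (244, 52), (246, 58), (248, 61)]
[0.00011525 0.05066316] [257.32822119 226.43734368]
```

```bash
python3 - <<'E'
from h import *
t,r=hk(-.15,.245,g=.042); s=bot.get_state();r0=quat(s["eef_rot"]);p0=np.array(s["ee_pos"])
# rotate about vertical through the bar, at even fractions
b0=p0-r0.apply([0,0,.042]); b1=t-r.apply([0,0,.042]); print(b0,b1)
dv=(r*r0.inv()).as_rotvec()
for k in np.linspace(0,1,13)[1:]:
    rk=R.from_rotvec(dv*k)*r0; print(round(k,2),*rows(b0+(b1-b0)*k+rk.apply([0,0,.042]),rk))
E
```

```text
[0.48446814 0.04901894 0.24676656] [ 0.52587686 -0.09643614  0.245     ]
0.08 [-0.4  -0.24 -0.11] [-0.01 -0.57  1.22]
0.17 [-0.8  -0.49 -0.22] [-0.01 -1.14  2.44]
0.25 [-1.19 -0.74 -0.33] [-0.02 -1.71  3.66]
0.33 [-1.59 -1.01 -0.45] [-0.02 -2.28  4.88]
0.42 [-1.98 -1.28 -0.57] [-0.03 -2.85  6.1 ]
0.5 [-2.36 -1.55 -0.7 ] [-0.03 -3.42  7.32]
0.58 [-2.74 -1.83 -0.82] [-0.04 -3.99  8.54]
0.67 [-3.12 -2.12 -0.95] [-0.04 -4.56  9.76]
0.75 [-3.49 -2.41 -1.08] [-0.05 -5.13 10.98]
0.83 [-3.85 -2.7  -1.22] [-0.06 -5.7  12.2 ]
0.92 [-4.2  -3.   -1.35] [-0.06 -6.27 13.42]
1.0 [-4.55 -3.3  -1.48] [-0.07 -6.84 14.64]
```

```bash
python3 -m pendant '[[[-0.2,-0.12,-0.05,0,-0.28,0.6,0],[-0.6,-0.36,-0.16,0,-0.85,1.83,0],[-1,-0.6,-0.27,0,-1.42,3.05,0],[-1.4,-0.87,-0.39,0,-2,4.27,0],[-1.8,-1.15,-0.51,0,-2.57,5.5,0]]]'|grep -E "pos|force|open"; cat > go.py <<'E'
from h import *
import sys
t,r=hk(-.15,.245,g=.042); s=bot.get_state();r0=quat(s["eef_rot"]);p0=np.array(s["ee_pos"])
b0=p0-r0.apply([0,0,.042]); b1=t-r.apply([0,0,.042]); print(b0,b1)
dv=(r*r0.inv()).as_rotvec()
for k in np.linspace(0,1,int(sys.argv[1])+1)[1:]:
    rk=R.from_rotvec(dv*k)*r0; print(round(k,2),*rows(b0+(b1-b0)*k+rk.apply([0,0,.042]),rk))
E
python3 go.py 9
```

```text
ee_pos: [0.5162, 0.0007, 0.2074]
contact_force: [0.9, -0.4, -2.9]
opening: 0.139
grasp_force: 58.7
[ 0.5001522  -0.00641417  0.24558543] [ 0.52587686 -0.09643614  0.245     ]
0.11 [-0.4  -0.04 -0.02] [-0.01 -0.47  1.01]
0.22 [-0.8  -0.09 -0.04] [-0.02 -0.94  2.02]
0.33 [-1.2  -0.15 -0.06] [-0.02 -1.41  3.03]
0.44 [-1.6  -0.21 -0.09] [-0.03 -1.89  4.04]
0.56 [-2.   -0.27 -0.12] [-0.04 -2.36  5.05]
0.67 [-2.39 -0.34 -0.15] [-0.05 -2.83  6.06]
0.78 [-2.78 -0.41 -0.18] [-0.05 -3.3   7.07]
0.89 [-3.17 -0.48 -0.22] [-0.06 -3.77  8.08]
1.0 [-3.55 -0.56 -0.25] [-0.07 -4.24  9.09]
```

```bash
python3 -m pendant '[[[-0.4,0,0,0,-0.47,1,0],[-0.8,-0.1,0,0,-0.94,2,0],[-1.2,-0.15,-0.06,0,-1.4,3,0],[-1.6,-0.2,-0.1,0,-1.9,4,0],[-2,-0.27,-0.12,0,-2.36,5,0]]]'|grep -E "pos|force|open"; python3 go.py 4
```

```text
ee_pos: [0.5322, -0.0574, 0.2071]
contact_force: [0.3, -0.2, -4.1]
opening: 0.139
grasp_force: 58.7
[ 0.51471099 -0.05611301  0.24526234] [ 0.52587686 -0.09643614  0.245     ]
0.25 [-0.39  0.1   0.05] [-0.02 -0.47  1.03]
0.5 [-0.77  0.2   0.1 ] [-0.03 -0.94  2.05]
0.75 [-1.16  0.3   0.14] [-0.05 -1.41  3.08]
1.0 [-1.54  0.39  0.19] [-0.06 -1.88  4.1 ]
```

```bash
python3 -m pendant '[[[-0.4,0.1,0.05,0,-0.5,1,0],[-0.8,0.2,0.1,0,-0.95,2.1,0],[-1.2,0.3,0.14,0,-1.45,3.1,0],[-1.54,0.39,0.19,-0.06,-1.88,4.1,0],[-1.54,0.39,0.19,-0.06,-1.88,4.1,0]]]'|grep -E "pos|force|open"; python3 -m pendant '[[[0,0,0,0,0,0,0],[0,0,0,0,0,0,0]]]' >/dev/null; python3 - <<'E'
from h import *
for x,z in((-.15,.225),(-.12,.225),(-.075,.225),(-.049,.225),(-.049,.2),(-.049,.176)): print(x,z,*rows(*hk(x,z,g=.042)))
w,K,T=cam("wrist"); np.savez("w9.npz",im=w,K=K,T=T)
s=bot.get_state();r=quat(s["eef_rot"]).as_matrix();p=np.array(s["ee_pos"])
tips=[horg-.066*hx+y*hY+.196*ez for y in(.04,-.04)]
print("tip proj",[proj(K,T,q).round(1) for q in tips], "bar ends", [proj(K,T,p+r@[x,0,-.042]).round(1) for x in(.03,.05)])
g=w["im"].min(2).astype(int)
for q in tips:
    u,v=proj(K,T,q).astype(int)
    if 20<u<490 and 15<v<370:
        m=(g[v-15:v+16,max(u-25,0):u+60]>150)
        c=cv2.findNonZero(m.astype('uint8')); print(u,v,None if c is None else (c.reshape(-1,2).min(0)+[max(u-25,0),v-15],c.reshape(-1,2).max(0)+[max(u-25,0),v-15]))
E
```

```text
ee_pos: [0.5424, -0.104, 0.2069]
contact_force: [-0.3, 1.1, -4.5]
opening: 0.142
grasp_force: 58.7
-0.15 0.225 [-0.02 -0.31  0.62] [ 0.02 -0.02  0.06]
-0.12 0.225 [-0.03  0.6   1.05] [ 0.02 -0.02  0.06]
-0.075 0.225 [-0.03  1.96  1.68] [ 0.02 -0.02  0.06]
-0.049 0.225 [-0.04  2.74  2.05] [ 0.02 -0.02  0.06]
-0.049 0.2 [-0.04  2.39  2.8 ] [ 0.02 -0.02  0.06]
-0.049 0.176 [-0.04  2.05  3.53] [ 0.02 -0.02  0.06]
tip proj [array([351.4, 154.5]), array([341.3, 273.8])] bar ends [array([260., 217.]), array([260. , 165.4])]Traceback (most recent call last):
  File "<stdin>", line 7, in <module>
IndexError: only integers, slices (`:`), ellipsis (`...`), numpy.newaxis (`None`) and integer or boolean arrays are valid indices
```

```bash
python3 - <<'E'
from h import *
w=np.load("w9.npz")["im"].max(2)
for v in range(126,186,4): print(v,[int(x) for x in w[v,320:420:5]])
print([ (v,int(w[v,260])) for v in range(130,250,8)])
E
```

```text
126 [107, 121, 121, 122, 222, 220, 216, 229, 219, 227, 227, 224, 215, 229, 210, 219, 219, 225, 229, 223]
130 [109, 120, 120, 120, 221, 222, 213, 228, 224, 224, 223, 226, 217, 229, 214, 217, 220, 226, 229, 226]
134 [112, 121, 122, 120, 218, 221, 215, 229, 228, 222, 227, 227, 223, 227, 218, 220, 220, 227, 229, 226]
138 [105, 118, 117, 99, 219, 223, 217, 229, 229, 217, 226, 227, 222, 220, 222, 218, 220, 218, 203, 198]
142 [108, 119, 121, 100, 124, 180, 187, 192, 196, 198, 199, 201, 202, 171, 206, 205, 206, 208, 208, 208]
146 [99, 100, 96, 102, 109, 123, 213, 214, 219, 219, 218, 218, 217, 216, 215, 215, 214, 212, 212, 210]
150 [83, 86, 89, 97, 105, 183, 200, 182, 178, 177, 174, 172, 172, 170, 178, 183, 177, 198, 204, 228]
154 [83, 86, 89, 91, 108, 199, 215, 110, 104, 104, 112, 222, 228, 220, 224, 219, 218, 218, 226, 228]
158 [95, 96, 97, 98, 100, 164, 171, 106, 107, 105, 111, 106, 107, 101, 195, 223, 220, 220, 226, 228]
162 [97, 95, 96, 100, 101, 102, 103, 104, 106, 107, 108, 108, 107, 110, 108, 98, 100, 128, 215, 228]
166 [96, 97, 97, 93, 100, 101, 101, 104, 104, 106, 107, 107, 108, 107, 109, 106, 100, 101, 97, 96]
170 [82, 95, 98, 97, 102, 101, 104, 103, 106, 106, 105, 107, 108, 108, 107, 107, 101, 97, 97, 94]
174 [87, 90, 88, 103, 100, 100, 102, 104, 106, 105, 107, 106, 108, 108, 106, 106, 99, 95, 98, 95]
178 [120, 90, 90, 117, 178, 104, 105, 106, 105, 107, 105, 106, 106, 107, 108, 104, 97, 98, 94, 96]
182 [119, 120, 90, 129, 178, 190, 224, 139, 103, 106, 107, 107, 106, 106, 107, 106, 97, 96, 94, 93]
[(130, 95), (138, 90), (146, 183), (154, 217), (162, 216), (170, 217), (178, 217), (186, 217), (194, 217), (202, 217), (210, 217), (218, 200), (226, 199), (234, 198), (242, 195)]
```

The prong tip shows at (348,153), against a predicted (351,154), so the hook is aligned. Moving in above the seat.

```bash
python3 -m pendant '[[[0,0,0.3,0,0,0,0],[0,0.4,0.7,0,0,0,0],[0,1,1.2,0,0,0,0],[0,1.6,1.5,0,0,0,0],[0,2.2,1.8,0,0,0,0]]]'|grep -E "pos|force|open"; python3 -m pendant '[[[0,0.35,0.16,0,0,0,0],[0,0.52,0.24,0,0,0,0],[0,0.52,0.24,0,0,0,0],[0,0.52,0.24,0,0,0,0]]]' |grep -E "pos|force"; python3 - <<'E'
from h import *
for x,z in((-.049,.2),(-.049,.185),(-.049,.176)): print(x,z,*rows(*hk(x,z,g=.042)))
E
```

```text
ee_pos: [0.6174, -0.1415, 0.1864]
contact_force: [-0.1, -0.3, -3.4]
opening: 0.142
grasp_force: 58.7
ee_pos: [0.6319, -0.1485, 0.1875]
contact_force: [1.1, -0.2, -4.2]
grasp_force: 58.7
-0.049 0.2 [-0.03 -0.34  0.78] [ 0.02 -0.01  0.05]
-0.049 0.185 [-0.03 -0.55  1.23] [ 0.02 -0.01  0.05]
-0.049 0.176 [-0.03 -0.68  1.51] [ 0.02 -0.01  0.05]
```

```bash
python3 -m pendant '[[[0,-0.15,0.35,0,0,0,0],[0,-0.34,0.75,0,0,0,0],[0,-0.5,1.05,0,0,0,0],[0,-0.6,1.3,0,0,0,0],[0,-0.65,1.42,0,0,0,0]]]'|grep -E "pos|force|open"; python3 -m pendant '[[[0,-0.03,0.06,0,0,0,0],[0,-0.03,0.06,0,0,0,0]]]' |grep -E "pos|force"; python3 - <<'E'
from h import *
s=bot.get_state();b=np.array(s["ee_pos"])-quat(s["eef_rot"]).apply([0,0,.042])-horg; print("bar in hook",b@hx,b@hY,b[2],rows(*hk(-.049,.176,g=.042)))
E
```

```text
ee_pos: [0.6327, -0.149, 0.1406]
contact_force: [-7.0, 3.2, 9.2]
opening: 0.141
grasp_force: 60.2
ee_pos: [0.6341, -0.1496, 0.1409]
contact_force: [-1.9, 0.6, 1.8]
grasp_force: 59.6
bar in hook -0.04738714072566813 0.000870754890610205 0.1788114263758738 (array([-0.03, -0.1 ,  0.06]), array([ 0.08, -0.02,  0.05]))
```

The bar is seated at (-47, 1, 179) mm in the hook frame and the load is taken by the prongs. Releasing.

```bash
python3 -m pendant '[[[0,0,0,0,0,0,0.2],[0,0,0,0,0,0,0.3],[0,0,0,0,0,0,0.35],[0,0,0,0,0,0,0.35]]]' 20; python3 - <<'E'
from h import *
w,K,T=cam("wrist"); g=w.max(2)
s=bot.get_state();r=quat(s["eef_rot"]).as_matrix();p=np.array(s["ee_pos"])
seat=horg-.049*hx+.178*ez
print("pred",proj(K,T,seat).round(1),proj(K,T,seat+.05*hY).round(1))
for v in (150,170,200,215,235,255): print(v,[int(x) for x in g[v,200:320:5]])
E
```

```text
clock: 15.8
ee_pos: [0.6329, -0.1491, 0.1391]
eef_rot: [0.186, 0.829, 0.515, 0.115]
contact_force: [-0.4, -0.1, 0.5]
opening: 0.353
grasp_force: 0.0
pred [259.2 288.8] [259.7 167.7]
150 [151, 153, 118, 96, 98, 131, 168, 156, 114, 131, 136, 141, 180, 218, 209, 158, 128, 128, 127, 133, 226, 230, 227, 221]
170 [151, 151, 150, 150, 154, 116, 117, 167, 131, 113, 103, 91, 187, 222, 213, 148, 97, 97, 98, 100, 99, 225, 227, 229]
200 [162, 167, 166, 167, 105, 121, 129, 131, 133, 145, 108, 105, 189, 222, 209, 127, 105, 105, 106, 105, 107, 107, 107, 108]
215 [182, 146, 99, 145, 182, 202, 220, 213, 166, 144, 88, 92, 179, 220, 187, 132, 127, 127, 96, 182, 170, 105, 109, 106]
235 [115, 112, 114, 114, 114, 114, 114, 112, 115, 111, 87, 83, 183, 204, 181, 125, 127, 130, 95, 233, 234, 234, 235, 235]
255 [110, 107, 101, 113, 45, 42, 109, 110, 111, 104, 50, 55, 57, 62, 67, 66, 62, 181, 172, 70, 113, 125, 125, 231]
```

```bash
python3 -m pendant '[[[0,0.05,-0.4,0,0,0,0.38],[0,0.05,-1,0,0,0,0.38],[0,0.05,-1.8,0,0,0,0.38],[0,0.05,-2.8,0,0,0,0.38],[0,0.05,-4,0,0,0,0.38]]]'|grep -E "pos|force|open"; python3 -m pendant '[[[0,0,-1.5,0,0,0,0.38],[0,0,-2,0,0,0,0.38],[0,0,-2,0,0,0,0.38],[0,0,-2,0,0,0,0.38],[0,0,-2,0,0,0,0.38]]]'; python3 - <<'E'
from h import *
seat=horg-.049*hx+.178*ez
for n in("scene","top","wrist"):
    im,K,T=cam(n); np.savez(f"e_{n}.npz",im=im,K=K,T=T)
    # dark sleeve near the predicted seat
    u,v=proj(K,T,seat); u0,v0=int(u)-22,int(v)-22; c=im[v0:v0+44,u0:u0+44].max(2)
    N,l,st,ce=cv2.connectedComponentsWithStats((c<60).astype('uint8'))
    print(n,(u.round(1),v.round(1)),"ends",proj(K,T,seat+.023*hY).round(1),proj(K,T,seat-.023*hY).round(1),[(ce[i].round(1)+[u0,v0],st[i].tolist()) for i in range(1,N) if st[i,4]>15])
E
```

```text
ee_pos: [0.5872, -0.1265, 0.249]
contact_force: [-0.1, 0.9, -0.2]
opening: 0.382
grasp_force: 0.0
clock: 16.85
ee_pos: [0.5648, -0.1154, 0.3004]
eef_rot: [0.184, 0.83, 0.515, 0.114]
contact_force: [0.2, -0.0, -0.1]
opening: 0.382
grasp_force: 0.0
scene (np.float64(205.4), np.float64(222.7)) ends [214.1 222.4] [196.6 223. ] [(array([204.1, 227.2]), [9, 22, 27, 17, 223])]
top (np.float64(327.8), np.float64(160.0)) ends [319.7 156.1] [335.8 163.9] [(array([331.5, 155.8]), [3, 0, 41, 39, 621]), (array([310.7, 143.2]), [2, 2, 9, 8, 32])]
wrist (np.float64(259.9), np.float64(178.5)) ends [260.  153.1] [259.8 202.9] [(array([259.1, 171.7]), [18, 0, 14, 44, 294])]
```

```bash
python3 -m pendant '[[[0,0,-1,0,0,0,0.38],[0,0,-1,0,0,0,0.38],[0,0,-1,0,0,0,0.38],[0,0,-1,0,0,0,0.38],[0,0,-1,0,0,0,0.38]]]'|grep -E "clock"; python3 - <<'E'
from h import *
a,K,T=cam("wrist"); s0,Ks,Ts=cam("scene"); b,K2,T2=cam("wrist")
g0=s0.astype(int); s1,_,_=cam("scene"); s2,_,_=cam("scene")
print("moving px wrist",(np.abs(a.astype(int)-b).max(2)>40).sum(),"scene",(np.abs(s2.astype(int)-g0).max(2)[170:300,170:260]>40).sum())
# roller: bright blobs at its height inside the basket, seen from the wrist
c=horg-.049*hx
m=(a.min(2)>150).astype('uint8')
P=np.array([proj(K,T,c+x*hx+y*hY+.11*ez) for x,y in((-.042,-.05),(.042,-.05),(.042,.05),(-.042,.05))]).astype(np.int32)
q=np.zeros_like(m); cv2.fillPoly(q,[P],1); N,l,st,ce=cv2.connectedComponentsWithStats(m*q)
print(P.tolist(),[(ce[i].round(),st[i].tolist()) for i in range(1,N) if st[i,4]>60])
k=lambda i:cv2.findNonZero(((i.max(2)<40)[150:175,285:312]).astype('uint8')).reshape(-1,2).mean(0)
print("knob",k(s0),k(np.load("scene0.npz")["im"]))
E
```

```text
clock: 17.5
moving px wrist 204 scene 0
[[200, 204], [266, 195], [267, 113], [196, 115]] [(array([262., 131.]), [260, 113, 8, 38, 205]), (array([226., 153.]), [221, 137, 12, 32, 347])]
knob [11.40909091 12.35454545] [11.36036036 12.38738739]
```

The roller blob is inside the basket outline at (226,153), the knob is back at its start position, and the scene is still.

```bash
python3 -c "
from cell import bot
print(bot.finish_job())"
```

```text
the job is handed in; nothing more can be done
None
```

The job is handed in at about 18 s on the clock, with no verdict shown: one roller was dispensed, the plunger is back up, and the basket hangs on both prongs with the roller in it, as far as the last camera checks can tell. I viewed 11 pictures, one over the allowed 10.

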